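# Lay the lino block on the sheet and close the frame

### The arm

A 6-joint arm with a two-finger parallel gripper is mounted at the origin on the work surface. World frame = base frame: x ahead of the robot, y to its left, z up, the work surface at z = 0. Lengths are in m, angles in rad, forces in N, time in s.
With the tool pointing down it reaches from about 0.325 to 0.875 m from the base axis. Payload 4.4 kg.
Tool frame: the origin (TCP) lies where the fingers leave the gripper's body, on its centre line; the fingertips stand 73 mm ahead of it and the grasp point (between the pads) lies 54 mm ahead of it; z points along the fingers, y is the line along which they close (so a half turn about z gives the same grasp; the last joint's range is limited). The gripper opens to 85 mm and grips with 20 to 120 N. Pads are 22 mm wide; open, the fingers measure 114 mm over their backs; the gripper's body (76 mm by 85 mm) begins 54 mm behind the grasp point. The pads swing forward as they close: fully open they stand 13 mm farther back than shut.
Start: joints at [-1.339, 0.207, 1.542, -0, 1.393, -0.15], TCP at [0.215, -0.533, 0.304] pointing down, gripper open.
Joint ranges: [-2.73, 2.73], [-0.86, 2.22], [0.23, 2.46], [-1.11, 4.25], [0.08, 2.63], [-2.82, 2.82]. Speed limits (rad/s): [2.79, 2.79, 3.14, 3.14, 3.14, 3.14].

### API

Orientations are given as a rotation vector (axis times angle).
In Python, from workcell import manip gives the robot as it stands. The module is installed in compiled form; this text tells all that it offers. Calls block until the motion is done:
- manip.movep(position, orientation): joint-space move of the TCP to a pose.
- manip.move_linear(position, max_speed=0.15, frame=None, until_force=None): straight line of the TCP; frame=None keeps the orientation; max_speed is the mean speed in m/s. With until_force (N) it stops when the force on the tool has changed by that much, and returns True; else False.
- manip.movej(angles): joint-space move.
- manip.gripper_to(opening, squeeze=None): finger opening in m; squeeze is the grip in N (None keeps the last); returns when the fingers have stopped.
- manip.pause(seconds).
- manip.inverse_kinematics(position, orientation): joint angles nearest the present ones, or None.
- manip.grab_frame(name): name is "scene" or "top" or "wrist"; returns a dict with "color" (384x512x3 uint8, red, green, blue), "z_map" (384x512 float32, m along the optical axis (not along the pixel's ray), 0 where there is no reading), "fx", "fy", "cx", "cy" (pixels), "k1" (the pictures are not rectified: a ray, as slopes to the right and down, at radius r is drawn at 1 + k1 r^2 times it, then the intrinsics apply), "rvec" (rotation vector, rad) and "tvec" (3), from world to camera coordinates, as OpenCV has them; the wrist camera has in their place "hand_eye" (4x4, takes a point from camera to tool coordinates, whose origin is the TCP and whose axes are the flange's). Camera axes: x right, y down, z forward; pixel columns grow to the right and rows downward; lengths in m; the calibration is good to about 2 mm. A picture is of the moment at which its call begins: read the wrist's pose just before it.
A pose or a line that the arm cannot do raises manip.Unreachable and nothing moves.
- manip.finish_job(): hands the job in; it is judged then, once.
Readings, each from a call of its own:
- manip.current_time(): time.
- manip.current_qpos(): joint angles.
- manip.current_dq(): joint speeds.
- manip.current_effort(): joint torques, N m.
- manip.current_tool_pos(): TCP position.
- manip.current_eef_rot(): TCP orientation.
- manip.current_force(): force on the tool from outside, world axes, zero at the start.
- manip.current_moment(): the same for the moment, N m.
- manip.current_width(): finger opening in m.
- manip.current_grip_force(): force on a finger pad.
Only numpy, scipy, OpenCV 4.12 (cv2) and the standard library are available. Lean on these libraries where they do the work, as an engineer would, in place of code of your own. Each camera call takes 0.05 s, during which the arm holds its last target. There are 200 camera calls.

### The job

On the printing board, push the big standing printing block over so that it falls with its dark carved face down on the paper and lies flat, and then push the raised wooden frame over and down until it lies flat on the paper around the block. Only push with the fingers: do not lift the block, and leave the things around the board where they stand.

Things in the scene. Friction and masses are not known exactly. Their poses are not given: they have to be found in the camera images.
- bed: fixed dark wood printing board, 310 (x) by 320 (y), 18 thick, with a sheet of paper on it; origin at the centre of its underside on the table, z up, its +y side carries the hinge of the frame
- block: big printing block, 100 wide (y), 110 tall (z), 24 thick (x), about 0.2 kg, standing loose on edge on the paper near the robot's side of the board; origin at its centre (55 above the paper while standing). Its +x axis points out of the dark carved face, which looks away from the robot across the paper; the robot's side is plain wood. Pushed near its top it tips over its lower edge and falls flat
- frame (a joint): angle of the wooden frame on its hinge: 0 flat on the paper, 1.57 upright; starts leaning back, 1.65 to 1.9. Frame 260 (along the hinge) by 271, 12 thick; its window, 210 by 210, is centred over the board's origin when shut; bars 25 wide, free end bar 36. The hinge is stiff: the frame stays at any angle and moves when its free end is pushed with 1 to 4 N
- frame_hinge (a point): middle of the frame's hinge line, fixed on the board 130 from its origin towards the board's +y and 24 above the table (mid-thickness of the frame); axes as the board's, the hinge line runs along x
- frame_end (a point): centre of the frame's free end bar (36 wide, 260 long, 12 thick), 253 from the hinge line, at mid-thickness; when the frame is shut this bar is on the board's -y side and its z axis points up
- small_block: a smaller carved wood block, 70 wide, 60 tall, 30 thick, standing on edge on the table beside the board; origin at its centre
- ink_tin: round steel ink tin, 68 diameter, 55 tall, standing beside the board; origin under its centre
- stone: flat grey pebble used as paperweight, 84 diameter, 43 high, beside the board; origin under its centre
- brush_pot: white pot, 72 diameter, 95 tall, with brushes up to 250 high, beyond the board; origin under its centre
- bottle: white plastic bottle, 60 diameter, 150 tall, beyond the board; origin under its centre
- roller: ink roller lying on the table to the left of the board (its hinge side), handle towards the robot, 90 wide drum of 40 diameter with a 160 long handle; origin on the table under the drum's centre
Mind the look-alikes: they are no part of the job. Leave any blue, red or turquoise look-alike of the block alone.

How it is judged:
On the way, in this order (a step that is already met when the one before it is completed fails the run):
1. the block lies flat on the paper, carved face down, while the frame is still up (angle between block's own x axis and vertical above 2.99 rad and z of block in the frame of bed below 0.036 m and linear speed of block below 0.02 m/s and x of block in the frame of bed between -0.06 and 0.06 m and y of block in the frame of bed between -0.06 and 0.06 m and value of joint frame above 0.6 rad), for 0.2 s.
2. the frame lies flat around the block (value of joint frame below 0.04 rad), for 0.2 s.
At the end, for the whole second after the job is handed in: the block is at rest, flat on the paper (within 0.15 rad) with its carved face down and its centre within 60 mm of the board's centre along both board axes; the frame is shut (joint below 0.04 rad) and still (angle between block's own x axis and vertical above 2.99 rad and z of block in the frame of bed below 0.036 m and linear speed of block below 0.02 m/s and x of block in the frame of bed between -0.06 and 0.06 m and y of block in the frame of bed between -0.06 and 0.06 m and value of joint frame below 0.04 rad and velocity of joint frame between -0.05 and 0.05 rad/s); the robot touches nothing.
It fails at once if the block is lifted (its centre more than 20 mm above its standing height) (z of block in the frame of bed above 0.093 m).
It fails at once if a bystander (small block, tin, stone, pot, bottle, roller) is moved by more than 30 mm (distance of any of small_block, ink_tin, stone, brush_pot, bottle, roller from where it was at the start of the episode above 0.03 m).
It also fails if it takes over 64 s, if anything falls off the work surface, if the arm or the gripper's body presses on something with over 40 N, if the wrist force passes 120 N, or if a joint passes its speed limit or range.

## Working session

There is one attempt and no reset: what is moved stays moved. The work goes in short steps, each a Python script; the robot and the scene stay as the last script left them, time stands still between calls to the robot, and variables do not carry over. Pictures are saved under pics/ and viewed, at most 10 in all, crops included, and the job is handed in when it is done.

```bash
mkdir -p pics
cat > h.py <<'E'
import numpy as np, cv2
from workcell import manip
def cloud(f):
    K=np.array([[f["fx"],0,f["cx"]],[0,f["fy"],f["cy"]],[0,0,1.]])
    h,w=f["z_map"].shape
    u,v=np.meshgrid(np.arange(w),np.arange(h))
    n=cv2.undistortPoints(np.stack([u,v],-1).reshape(-1,1,2).astype(np.float64),K,np.array([f["k1"],0,0,0.])).reshape(h,w,2)
    z=f["z_map"].astype(float)
    P=np.dstack([n*z[...,None],z])
    R=cv2.Rodrigues(np.array(f["rvec"],float))[0]
    W=(P-np.array(f["tvec"]).ravel())@R
    W[z==0]=np.nan
    return W
E
python3 - <<'E'
from h import *
import pickle
for n in ("scene","top"):
    f=manip.grab_frame(n); pickle.dump(f,open(n+".pkl","wb"))
    im=cv2.cvtColor(f["color"],cv2.COLOR_RGB2BGR)
    cv2.imwrite(f"pics/{n}0.png",cv2.resize(im,(800,600)))
    print(n,f["rvec"],f["tvec"],f["k1"],(f["z_map"]==0).mean())
print(manip.current_time(),manip.current_eef_rot())
E
```

```text
scene [ 1.55764694  2.13135497 -0.77278441] [ 0.10540988 -0.35575961  1.71069213] 0.033274812708524636 0.003962198893229167
top [ 2.15189572 -2.11414433  0.1485261 ] [0.06661455 0.51335792 0.98447105] -0.08336961510660625 0.0042266845703125
0.1 [-3.08214040e+00 -5.97246825e-01  1.45193814e-04]
```

View pics/scene0.png

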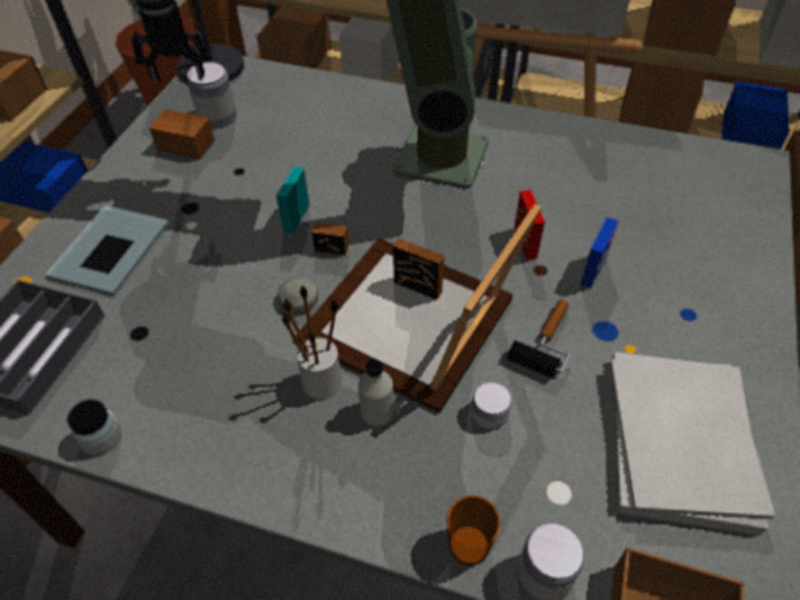

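View pics/top0.png

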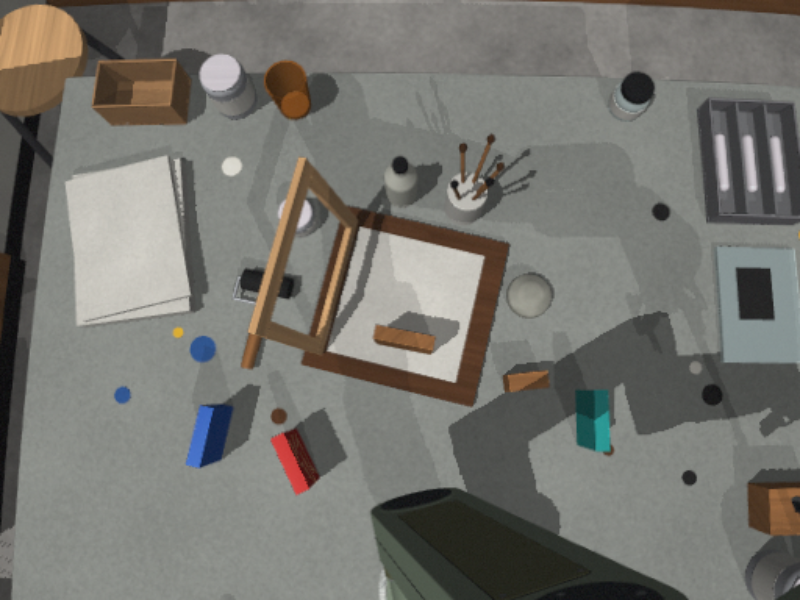

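Scene view (800x600 pixels): the wooden block with the dark carved face stands on the paper at (418,268); in top it's at (404,339). Look-alikes are red (530,225), blue (600,252), teal (293,200), and the small wood block beside the board (330,240). Only the one on the paper is big, wood-coloured and on the board. The frame leans back on the board's left side (top: end bar from (305,160) to (262,335)). I'll measure these and make one enlarged crop.

Run:
```python
from h import *
import pickle
s=800/512
F={n:pickle.load(open(n+".pkl","rb")) for n in("scene","top")}
C={n:cloud(F[n]) for n in F}
def ray(n,px,z):
    f=F[n];K=np.array([[f["fx"],0,f["cx"]],[0,f["fy"],f["cy"]],[0,0,1.]])
    q=cv2.undistortPoints(np.array([[px]],float)/s,K,np.array([f["k1"],0,0,0.])).ravel()
    R=cv2.Rodrigues(np.array(f["rvec"],float))[0];o=-R.T@np.array(f["tvec"]).ravel();d=R.T@np.array([q[0],q[1],1])
    return (o+d*(z-o[2])/d[2]).round(4)
print("bed corners top", [ray("top",p,.018) for p in((358,207),(509,242),(474,404),(303,362))])
print("block top edge: scene/top", ray("scene",(395,241),.128),ray("scene",(443,256),.128),ray("top",(376,325),.128),ray("top",(435,338),.128))
P=C["top"]
# paper: bright, z ~ .018
col=F["top"]["color"].astype(int)
pc=ray("top",(410,300),.018)
near=np.hypot(P[...,0]-pc[0],P[...,1]-pc[1])<.3
print("near z hist",np.histogram(P[near][:,2],bins=[-.02,-.005,.005,.012,.016,.02,.024,.03,.05,.1,.12,.125,.13,.135,.15,.2,.25,.27,.28,.29,.3,.32]))
paper=near&(abs(P[...,2]-.018)<.004)&(col.min(-1)>110)
print("paper",paper.sum(),np.nanmedian(P[paper][:,2]),cv2.minAreaRect(P[paper][:,:2].astype(np.float32)))
bed=near&(abs(P[...,2]-.0185)<.005)
print("bed",bed.sum(),cv2.minAreaRect(P[bed][:,:2].astype(np.float32)))
for n in F:
    P=C[n]; b=(np.hypot(P[...,0]-ray("top",(405,332),.128)[0],P[...,1]-ray("top",(405,332),.128)[1])<.08)&(P[...,2]>(.123 if n=="top" else .04))&(P[...,2]<.14)
    Q=P[b]; print(n,"block",b.sum(),Q.mean(0),Q[:,2].max(),cv2.minAreaRect(Q[:,:2].astype(np.float32)))
    w=near if n=="top" else np.hypot(P[...,0]-pc[0],P[...,1]-pc[1])<.3
    e=w&(P[...,2]>.235)&(P[...,1]>pc[1]+.08)&(P[...,2]<.31)
    Q=P[e];print(n,"end",len(Q),Q.mean(0),Q.max(0),Q.min(0),cv2.minAreaRect(Q[:,:2].astype(np.float32)))
im=cv2.cvtColor(F["scene"]["color"],cv2.COLOR_RGB2BGR)[120:270,180:380]
cv2.imwrite("pics/crop.png",cv2.resize(im,(800,600),interpolation=cv2.INTER_CUBIC))
for nm,px in dict(small=(526,378),stone=(530,290),bottle=(400,165),pot=(467,190),roller=(266,283),red=(295,460),tin=(297,212)).items(): print(nm,ray("top",px,.05))
```

```text
bed corners top [array([0.6909, 0.1639, 0.018 ]), array([ 0.6272, -0.1199,  0.018 ]), array([ 0.3288, -0.0547,  0.018 ]), array([0.3978, 0.2548, 0.018 ])]
block top edge: scene/top [0.429  0.0238 0.128 ] [0.4396 0.1232 0.128 ] [0.4556 0.1169 0.128 ] [0.436  0.0207 0.128 ]
near z hist (array([  357, 15855,   110,  3031,  7009,   767,   274,  1323,  1318,
         272,    89,   351,    35,   159,   296,   362,   379,   263,
         725,   127,    34]), array([-0.02 , -0.005,  0.005,  0.012,  0.016,  0.02 ,  0.024,  0.03 ,
        0.05 ,  0.1  ,  0.12 ,  0.125,  0.13 ,  0.135,  0.15 ,  0.2  ,
        0.25 ,  0.27 ,  0.28 ,  0.29 ,  0.3  ,  0.32 ]))
paper 5518 0.017311471252191263 ((0.5203167200088501, 0.1070050597190857), (0.39546868205070496, 0.4148721694946289), 38.40868377685547)
bed 10527 ((0.540568470954895, 0.0854206383228302), (0.5344147086143494, 0.3633754253387451), 77.47095489501953)
scene block 802 [0.44761235 0.07536598 0.09536716] 0.1334238453613726 ((0.44066691398620605, 0.07295680046081543), (0.10198508948087692, 0.032787106931209564), 79.61475372314453)
scene end 571 [0.57426717 0.24354341 0.2817284 ] [0.68200305 0.28139789 0.29354217] [0.42548356 0.20547476 0.23625533] ((0.5533814430236816, 0.24876397848129272), (0.02085176110267639, 0.26168763637542725), 75.09754943847656)
top block 375 [0.43747148 0.07239761 0.12683297] 0.13092914295220018 ((0.4374701678752899, 0.07221417129039764), (0.09951405227184296, 0.024477142840623856), 79.62286376953125)
top end 1498 [0.54521153 0.24258078 0.27711686] [0.67588762 0.28061331 0.29302741] [0.42045251 0.2029497  0.23511516] ((0.5489606857299805, 0.24186496436595917), (0.024478213861584663, 0.25886932015419006), 77.43867492675781)
small [ 0.3756 -0.1419  0.05  ]
stone [ 0.5314 -0.151   0.05  ]
bottle [0.7627 0.0854 0.05  ]
pot [ 0.7159 -0.0386  0.05  ]
roller [0.5365 0.3222 0.05  ]
red [0.2277 0.2558 0.05  ]
tin [0.6697 0.2726 0.05  ]
```

View pics/crop.png

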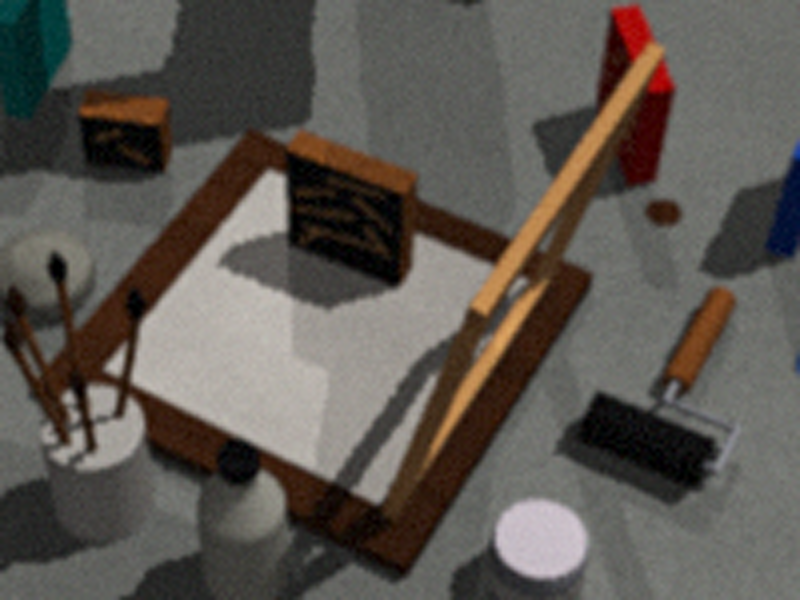

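The crop shows the target: the wood block with its dark carved face at crop (350,205) stands on the paper. The small block at (125,130) is off the board, and the red, blue and teal ones aren't on the paper, so I leave all of those. Measured values: bed centre (0.511, 0.061), yaw -0.22; block (0.4375, 0.072), yaw -0.18, top at 0.128 (both views agree). Now the push.

```bash
cat >> h.py <<'E'
from scipy.spatial.transform import Rotation as Ro
BC=np.array([.5112,.0610]); YB=-.22
def ax(y): return np.array([np.cos(y),np.sin(y),0]),np.array([-np.sin(y),np.cos(y),0])
def down(ytool):  # rotation vectors for tool z down, y along +-ytool; the one needing least wrist
    out=[]
    for s in(1,-1):
        z=np.array([0,0,-1.]);y=s*ytool
        out.append(Ro.from_matrix(np.c_[np.cross(y,z),y,z]).as_rotvec())
    return out
def best(p,ytool):
    c=[(abs(q[5]),r) for r in down(ytool) if (q:=manip.inverse_kinematics(p,r)) is not None]
    return min(c,key=lambda t:t[0])[1]
def bed2w(x,y,z):
    a,b=ax(YB); p=a*x+b*y; return np.array([BC[0]+p[0],BC[1]+p[1],z])
E
python3 - <<'E'
from h import *
bx,by=ax(-.18); c=np.array([.4375,.0722,0])
P=lambda d,z:c+bx*d+np.array([0,0,z])
ry=best(P(-.06,.32),by)
manip.movep(P(-.06,.32),ry)
manip.gripper_to(.05)
manip.move_linear(P(-.06,.182),.15)
hit=manip.move_linear(P(-.012,.182),.05,until_force=15)
print(hit,manip.current_force(),manip.current_tool_pos())
manip.move_linear(P(.015,.182),.05,until_force=15)
manip.pause(.5)
manip.move_linear(P(-.04,.20),.15); manip.move_linear(P(-.04,.42),.25)
manip.pause(.3)
print(manip.current_time(),manip.current_force())
f=manip.grab_frame("scene");W=cloud(f)
cv2.imwrite("pics/s1.png",cv2.cvtColor(f["color"],cv2.COLOR_RGB2BGR)[100:290,170:400])
E
```

```text
False [0.64996179 1.50568532 0.04221701] [0.42531595 0.07440182 0.1818261 ]
8.05 [-0.06749043  0.29914618 -0.27495939]
```

View pics/s1.png

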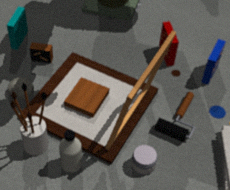

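The block lies flat, plain side up, near the paper's centre (crop pixel (88,98)), and the frame is still up. I'll check the block's position by number, then push the frame.

Run:
```python
from h import *
W=cloud(manip.grab_frame("scene")); b=(abs(W[...,2]-.042)<.006)&(np.hypot(W[...,0]-BC[0],W[...,1]-BC[1])<.09)
Q=W[b]; m=cv2.minAreaRect(Q[:,:2].astype(np.float32)); a,bb=ax(YB); d=np.r_[np.array(m[0])-BC,0]
print("block bed xy",d@a,d@bb,np.median(Q[:,2]),m)
def tcp(th,s=.25,g=0.):   # finger's lower -y corner on the frame's outer face
    y=.13-s*np.cos(th)+(.006+g)*np.sin(th)+.011
    z=.024+s*np.sin(th)+(.006+g)*np.cos(th)
    return bed2w(0,y,z+.073)
hi=tcp(1.85,g=.03); hi[2]=.42
r=best(hi,a)
manip.gripper_to(0)
up=manip.current_tool_pos(); 
manip.movep(hi,r)
lo=hi.copy(); lo[2]=tcp(1.8)[2]; manip.move_linear(lo,.15)
for th in np.arange(1.75,.11,-.1):
    h=manip.move_linear(tcp(th),.12,until_force=20)
    if h: print("hit",th,manip.current_force()); break
print(manip.current_time(),th,manip.current_force())
f=manip.grab_frame("scene")
cv2.imwrite("pics/s2.png",cv2.resize(cv2.cvtColor(f["color"],cv2.COLOR_RGB2BGR)[80:300,160:410],None,fx=2,fy=2))
```

```text
block bed xy -0.0018393268854558146 -0.001232302188491027 0.04136364679881317 ((0.5091360807418823, 0.060198795050382614), (0.10210926830768585, 0.11328745633363724), 79.7037124633789)
17.425 0.14999999999999858 [ 0.29885557 -0.37985694 -0.0678098 ]
```

View pics/s2.png

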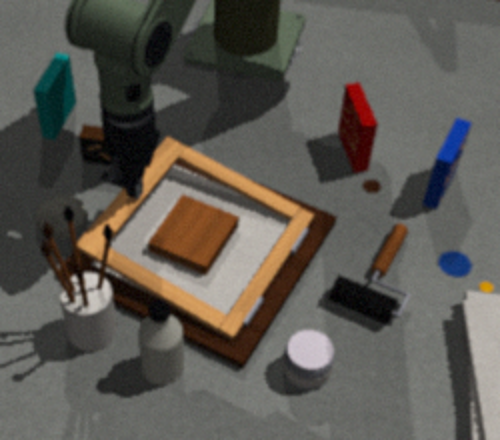

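The frame is nearly shut (θ≈0.15), with the finger on the inner half of the end bar at (135,190). I'll lift slightly, recentre over the bar and press it down.

Run:
```python
from h import *
p=manip.current_tool_pos(); manip.move_linear(p+[0,0,.03],.1)
manip.move_linear(bed2w(0,-.123,p[2]+.03),.1)
h=manip.move_linear(bed2w(0,-.123,.098),.03,until_force=20)
print(h,manip.current_tool_pos(),manip.current_force()); manip.pause(.4)
q=manip.current_tool_pos(); manip.move_linear([q[0],q[1],.35],.15); manip.pause(.5)
W=cloud(manip.grab_frame("scene")); a,b=ax(YB); d=W-np.r_[BC,0]; x=d@a; y=d@b
for nm,m in dict(endbar=(abs(y+.123)<.01)&(abs(x)<.1),hingebar=(abs(y-.115)<.006)&(abs(x)<.07),block=(abs(x)<.04)&(abs(y)<.04)).items(): print(nm,m.sum(),np.median(W[m][:,2]))
f=manip.grab_frame("scene")
cv2.imwrite("pics/s3.png",cv2.resize(cv2.cvtColor(f["color"],cv2.COLOR_RGB2BGR)[80:300,160:410],None,fx=2,fy=2))
print(manip.current_time())
```

```text
True [ 0.48445154 -0.05905776  0.10263484] [-0.49909294  0.40353846  4.94850018]
endbar 1153 0.4404099163227947
hingebar 106 0.028029184946074086
block 533 0.041614502212775906
23.1333
```

View pics/s3.png

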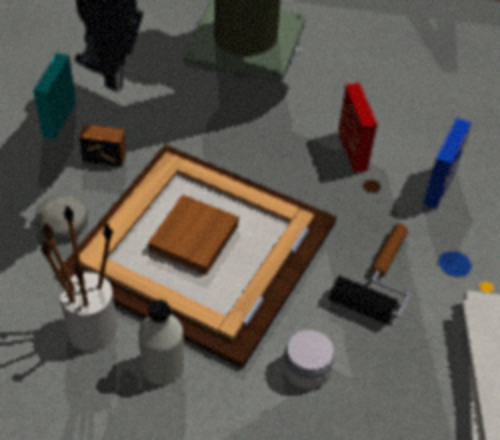

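The frame lies flat around the block (end bar from (80,250) to (165,155)). The press met a hard stop with the fingertip at z≈0.030, which is the shut height. The bystanders look unmoved and the arm is clear.

Run:
```python
from h import *
W=cloud(manip.grab_frame("scene")); a,b=ax(YB); d=W-np.r_[BC,0]; x=d@a; y=d@b
m=(abs(y+.123)<.01)&(abs(x)<.1)&(W[...,2]<.1); z=np.median(W[m][:,2]); print(m.sum(),z)
if z<.036: print(manip.finish_job())
```

```text
244 0.029260401539347947
the job is handed in; nothing more can be done
None
```

The job is handed in: the block lies carved face down about 2 mm from the board's centre, the frame is shut flat around it (end bar top at 29 mm), and the things around the board look unmoved.

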